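# Turn the mould and set the curing knob for the second face

### The arm

A 6-joint arm with a two-finger parallel gripper is mounted at the origin on the work surface. World frame = base frame: x ahead of the robot, y to its left, z up, the work surface at z = 0. Lengths are in m, angles in degrees, forces in N, time in s.
With the tool pointing down it reaches from about 0.25 to 0.725 m from the base axis. Payload 9.7 kg.
Tool frame: the origin (TCP) lies between the finger pads; the fingertips stand bot.tcp_to_tips ahead of it and the grasp point (between the pads) lies 2 mm behind it (bot.tcp_to_tips is the distance from the TCP to the fingertips, in m); z points along the fingers, y is the line along which they close (so a half turn about z gives the same grasp; the last joint's range is limited). The gripper opens to 85 mm and grips with 20 to 120 N. Pads are 22 mm wide; open, the fingers measure 114 mm over their backs; the gripper's body (76 mm by 85 mm) begins 54 mm behind the grasp point. The pads swing forward as they close: fully open they stand 13 mm farther back than shut.
Start: joints at [-68.698, 4.979, 10.078, 95.1, 0, 90], TCP at [0.2, -0.512, 0.248] pointing down, gripper open.
Joint ranges: [-179.16, 179.16], [-48.56, 103.87], [-65.8, 70.77], [-126.05, 130.52], [-82.76, 87.17], [-180, 180]. Speed limits (degrees/s): [127.2, 127.2, 147.25, 180, 180, 180].

### API

Orientations are given as [roll, pitch, yaw] about the fixed x, y, z axes, in that order (R = Rz(yaw) Ry(pitch) Rx(roll)).
In Python, from workcell import sensors, camera, camera_params, bot gives the robot as it stands.
- The arm moves only by the tool apply_moves, never from a script. Its argument "motion" is a list of rows, each an object with "jaw": the opening, from -1 (shut) to 1 (fully open); "xyz": the shift along the tool's x, y, z in mm, a list of three; "twist": the turn about the tool's z in rad. A call has 1 to 5 rows; each row is the pose to reach, as a shift and turn from the pose commanded when the call began, along the tool's axes at that moment; what a row does not reach only later rows make up. A row lasts 1/8 s, in which the tool goes at most 62.5 mm and 10.7 degrees, less where a joint would pass 70% of its speed; a pose out of reach is approached as far as the arm can. A call with a gripper value outside its range is refused whole. The fingers move at their own pace and stop on an object; "grip_force" is the grip in N (left out, the last holds). Time passes only in rows, so rows that repeat a pose let the fingers close. It gives the time, the measured TCP pose, the force, the opening and the grip force at its end, in the units of the state.
- sensors.get_obs(): the state, without advancing time (a new reading comes with each control period).
- camera(name): name is "scene" or "side" or "wrist"; returns (picture, depth): 420x560x3 uint8, red, green, blue; 420x560 float32, m along the optical axis (not along the pixel's ray), 0 where there is no reading.
- camera_params(name): a dict with "mtx" (3x3 intrinsics, pixels), "rvec" (rotation vector, rad) and "tvec" (3), from world to camera coordinates, as OpenCV has them. Camera axes: x right, y down, z forward; pixel columns grow to the right and rows downward; lengths in m; the calibration is good to about 2 mm. A picture is of the moment at which its call begins: read the wrist's pose just before it. camera_params takes no time and is no camera call; for the wrist camera it gives the pose at the moment of the call.
- bot.job_done(): hands the job in; it is judged then, once.
The state is a dict: "time": time; "q": joint angles; "qd": joint speeds; "joint_efforts": joint torques, N m; "ee_pos": TCP position; "tcp_rot": TCP orientation; "wrist_force": force on the tool from outside, world axes, zero at the start; "torque": the same for the moment, N m; "opening": finger opening in m; "grasp_force": force on a finger pad.
Only numpy, scipy, OpenCV 4.12 (cv2) and the standard library are available. Lean on these libraries where they do the work, as an engineer would, in place of code of your own. Each camera call takes 0.05 s, during which the arm holds its last target. There are 200 camera calls.

### The job

The amber face of the pink mould has had its curing pass. Turn the mould so that its blue face stands flush against the lamp bar, within the length of the bar's window and flat on the plate, and let go of it; only then press the sprung knob on the control box down and, without forcing it, turn it clockwise from the amber mark to the blue mark and let it spring fully back up there. Do not tip the mould over, and leave the cup, bottle and spatula alone.

Things in the scene. Friction and masses are not known exactly. Their poses are not given: they have to be found in the camera images.
- station: Fixed curing station: aluminium plate 270 (x) x 300 (y) x 12 mm, origin at the centre of its underside on the table. On it a black lamp bar 40 thick x 240 long (y; 268 with end brackets) fills x = -130 to -90 mm, top 65 mm above the table. Its violet window faces the station's +x and is 150 mm long, its ends shown by white lines on the bar's top.
- lamp (a point): Middle of the lamp bar's window face at plate level: station x = -90 mm, y = 0, z = 12 mm (top of the plate). Axes as the station's; the face looks to +x.
- mould: Loose pink silicone mould on a plywood board, 90 (x) x 110 (y) x 50 mm high, 0.55 kg, on the station's plate; origin at the centre of its underside. Its -x face and top edge are blue (next to cure), its +y face and top edge amber (cured, starts towards the bar). On top a wooden grip rib 70 long (x) x 18 wide x 34 mm high. When correctly placed its axes are parallel to the station's.
- mould_blue (a point): Point at the bottom middle of the mould's blue face: mould x = -45 mm, y = 0, z = 0. Axes as the mould's.
- mould_grip (a point): Centre of the mould's grip rib, 67 mm above its underside. Axes as the mould's.
- control: Fixed control box: grey, 140 (x) x 130 (y) x 60 mm high, origin at the centre of its underside on the table, the knob in the middle of its top. Coloured marks lie round the knob 40 to 60 mm from its axis, at these angles from the box's +x, anticlockwise seen from above: amber +1.2 rad, blue 0, red -1.0 rad.
- knob_grip (a point): Point on the knob's vertical axis, in its grip bar, 104 mm above the table when up; moves and turns with the knob. Its x axis runs along the bar to the white pointer end. Black bar 66 long x 18 wide x 30 mm high (86 to 116 mm above the table when up) on a round skirt 72 mm across, 10 mm thick, its underside 16 mm above the box.
- knob (a joint): Turn of the knob in rad, clockwise seen from above: 0 at the amber mark (start), 1.2 at the blue mark, 2.2 at the red mark. It is locked at each mark unless the knob is pressed down, and springs back up only at a mark (within about 0.1 rad).
- knob_press (a joint): How far the knob is pressed down, in m: 0 up, 0.014 at the bottom stop; free to turn beyond about 0.011. The spring pushes back with 6 N when up and 12 N at the bottom.
- cup: Clear plastic cup, 76 mm across, 90 mm high, loose; origin at the centre of its underside. To be left alone.
- bottle: White bottle with a blue cap and an aqua label, 66 mm across, 150 mm high, loose; origin at the centre of its underside. To be left alone.
- spatula: Spatula with a wooden handle, 200 mm long, lying on the table, loose; origin under its middle. To be left alone.
Mind the look-alikes: they are no part of the job. Leave any yellow look-alike of the control alone.

How it is judged (in metres and radians):
On the way, in this order (a step that is already met when the one before it is completed fails the run):
1. the mould stands with its blue face flush against the lamp bar, flat on the plate, let go (x of mould_blue in the frame of lamp between -0.004 and 0.005 m and y of mould_blue in the frame of lamp between -0.02 and 0.02 m and z of mould_blue in the frame of lamp below 0.004 m and angle between the x axis of mould and the x axis of station, either way round below 0.07 rad and angle between mould's own z axis and vertical below 0.06 rad and linear speed of mould below 0.02 m/s and contact force between the fingers and mould below 0.2 N), for 0.2 s.
2. the knob is held pressed down and turned off the amber mark (value of joint knob_press above 0.007 m and value of joint knob above 0.4 rad).
At the end, for the whole second after the job is handed in: The mould's blue face is against the lamp bar (gap under 5 mm, within 4 degrees of parallel), its middle within 20 mm of the window's middle (so all of the face is within the window), resting flat on the plate; the knob points to the blue mark (within 0.12 rad) and has sprung fully up (within 2 mm) (x of mould_blue in the frame of lamp between -0.004 and 0.005 m and y of mould_blue in the frame of lamp between -0.02 and 0.02 m and z of mould_blue in the frame of lamp below 0.004 m and angle between the x axis of mould and the x axis of station, either way round below 0.07 rad and angle between mould's own z axis and vertical below 0.06 rad and linear speed of mould below 0.02 m/s and value of joint knob between 1.08 and 1.32 rad and value of joint knob_press below 0.002 m); the robot touches nothing.
It fails at once if the knob is forced round without being pressed down (0.12 rad or more away from every mark while pressed less than 6 mm) (value of joint knob_press below 0.006 m and (value of joint knob between 0.12 and 1.08 rad or value of joint knob between 1.32 and 2.08 rad)).
It fails at once if the mould is tipped over (more than 35 degrees) (angle between mould's own z axis and vertical above 0.6 rad).
It fails at once if the cup is disturbed (moved more than 30 mm) (distance of cup from where it was at the start of the episode above 0.03 m).
It fails at once if the bottle is disturbed (moved more than 30 mm) (distance of bottle from where it was at the start of the episode above 0.03 m).
It fails at once if the spatula is disturbed (moved more than 30 mm) (distance of spatula from where it was at the start of the episode above 0.03 m).
It also fails if it takes over 51 s, if anything falls off the work surface, if the arm or the gripper's body presses on something with over 40 N, if the wrist force passes 120 N, or if a joint passes its speed limit or range.

## Working session

There is one attempt and no reset: what is moved stays moved. The work goes in short steps, Python scripts to look and compute and a tool call to move; the robot and the scene stay as the last step left them, time stands still between calls to the robot, and variables do not carry over. Pictures are saved under pics/ and viewed, at most 10 in all, crops included, and the job is handed in when it is done.

Besides the shell and the picture viewer there is one more tool, called as name(argument=value, ...) on one line, values as JSON. apply_moves: Moves the arm, as the interface text tells. Its arguments: {"type":"object","properties":{"motion":{"type":"array","items":{"type":"object","properties":{"jaw":{"type":"number"},"xyz":{"type":"array","items":{"type":"number"}},"twist":{"type":"number"}}}},"grip_force":{"type":"number"}},"required":["motion"]}

```bash
mkdir -p pics; ls
cat > h.py <<'E'
import numpy as np, cv2
from workcell import sensors, camera, camera_params, bot
def snap(n,f):
    p=camera_params(n); im,d=camera(n)
    cv2.imwrite(f'pics/{f}.png',im[:,:,::-1]); np.savez(f'pics/{f}.npz',im=im,d=d,**{k:np.array(p[k],float) for k in('mtx','rvec','tvec')})
def load(f): return np.load(f'pics/{f}.npz')
def ray(s,uv):
    R=cv2.Rodrigues(s['rvec'])[0]; uv=np.atleast_2d(np.array(uv,float))
    c=(-R.T@s['tvec'].reshape(3)); d=(np.c_[uv,np.ones(len(uv))]@np.linalg.inv(s['mtx']).T)@R
    return c,d
def onplane(s,uv,z):
    c,d=ray(s,uv); return c+d*((z-c[2])/d[:,2])[:,None]
def cloud(s):
    d=s['d'];h,w=d.shape;v,u=np.mgrid[:h,:w]
    c,r=ray(s,np.c_[u.ravel(),v.ravel()]); return (c+r*d.ravel()[:,None]).reshape(h,w,3)
E
python3 - <<'E'
from h import *
snap('scene','s0');snap('side','d0');print(sensors.get_obs(),bot.tcp_to_tips)
for n in('s0','d0'):
    s=load(n);print(ray(s,[280,210]))
E
```

```text
pics
{'time': 0.1, 'q': array([-6.86965946e+01,  5.00795037e+00,  1.00400721e+01,  9.51000438e+01,
       -2.99418748e-04,  8.99994825e+01]), 'qd': array([ 0.06150468,  0.00435426,  0.09444051,  0.01009199, -0.01738072,
        0.00379737]), 'joint_efforts': array([ 9.88869870e-04, -5.21562803e+01,  4.65650976e+01,  1.60376891e-02,
        5.69621227e-05,  3.68357291e-06]), 'ee_pos': array([ 0.19975096, -0.51224862,  0.2476636 ]), 'tcp_rot': array([-1.79932078e+02,  2.98805099e-04,  2.13039233e+01]), 'wrist_force': array([-0.32200246, -1.40118564,  1.38161538]), 'torque': array([ 0.01321729,  0.01244721, -0.02444382]), 'grasp_force': 0.0, 'opening': 0.08500260989469957} 0.017
(array([1.31650378, 0.93752104, 0.93454272]), array([[-0.50399234, -0.64820246, -0.57093237]]))
(array([-0.11070138,  0.86364796,  0.77541126]), array([[ 0.5067445 , -0.66493732, -0.54909358]]))
```

View pics/s0.png

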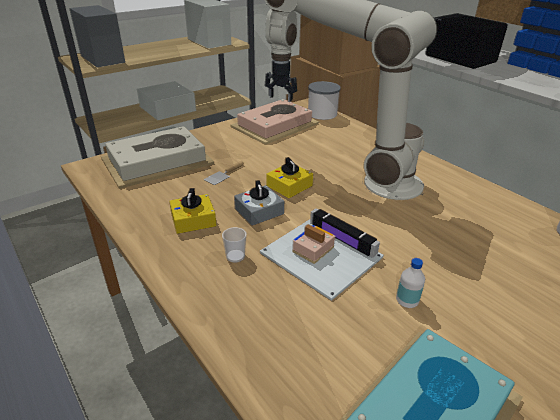

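View pics/d0.png

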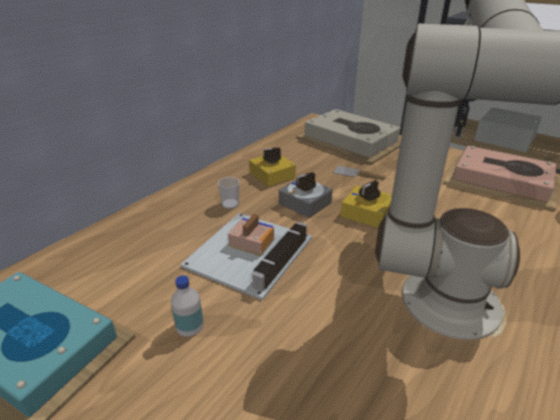

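The pictures show these candidates:
- **Control box:** the grey one at scene (259,203). The yellow look-alikes are at (192,210) and (289,177).
- **Mould:** the small pink one on the plate at (313,243). The big pink slab at (275,118) is scenery.
- **Other items:** the lamp bar runs from (315,218) to (375,245), the cup is at (235,245), the bottle at (411,283) and the spatula at (224,173).

I choose the grey box and the small pink mould with the rib.

Run:
```python
from h import *
for n,boxes in (('s0',dict(plate=(255,205,390,300),box=(230,180,290,225),cup=(220,225,250,265),bottle=(395,255,428,310),spat=(203,160,245,187))),('d0',dict(plate=(180,210,315,295),box=(275,170,335,215),cup=(217,178,242,210),bottle=(168,275,206,335)))):
    s=load(n);P=cloud(s);print(n)
    for k,(a,b,c,d) in boxes.items():
        p=P[b:d,a:c].reshape(-1,3);im=s['im'][b:d,a:c].reshape(-1,3)
        hsv=cv2.cvtColor(im[None],cv2.COLOR_RGB2HSV)[0]
        def rect(m,t):
            if m.sum()<8: print(k,t,'few');return
            r=cv2.minAreaRect(p[m][:,:2].astype(np.float32));print(k,t,m.sum(),np.round(r[0],4),np.round(r[1],4),round(r[2],1),'z',p[m][:,2].mean().round(4))
        z=p[:,2]
        if k=='plate':
            rect((abs(z-.012)<.004)&(hsv[:,1]<50),'plate'); rect((abs(z-.065)<.005)&(hsv[:,2]<90),'bartop'); rect((abs(z-.062)<.006)&(hsv[:,0]<15)&(hsv[:,1]>40),'mouldtop'); rect((z>.080),'rib')
        elif k=='box': rect(abs(z-.06)<.005,'top');rect(z>.105,'bar'); rect((z>.08)&(hsv[:,2]<80),'knob')
        else: rect((z>.02 if k!='spat' else z>.004),k)
```

```text
s0
plate plate 3326 [0.5518 0.0993] [0.2733 0.4273] 8.6 z 0.0125
plate bartop 564 [0.4942 0.0839] [0.1504 0.3775] 8.0 z 0.0652
plate mouldtop 379 [0.5062 0.1783] [0.2016 0.175 ] 7.4 z 0.0624
plate rib 220 [0.9149 0.5372] [1.1322 0.0645] 48.2 z 0.3258
box top 636 [ 0.5144 -0.1625] [0.1399 0.2439] 89.7 z 0.0607
box bar 76 [0.9238 0.3766] [1.3692 0.0242] 56.0 z 0.2121
box knob 187 [0.928  0.3774] [1.3634 0.0646] 55.6 z 0.1115
cup cup 629 [1.0466 0.4409] [1.1281 0.072 ] 57.8 z 0.0671
bottle bottle 913 [0.8951 0.6796] [0.986  0.0662] 27.6 z 0.0929
spat spat 298 [0.8885 0.1821] [1.7365 0.172 ] 60.8 z 0.0249
d0
plate plate 3301 [0.5513 0.1023] [0.2718 0.4256] 8.9 z 0.0122
plate bartop 692 [0.4802 0.155 ] [0.1369 0.2368] 8.5 z 0.0648
plate mouldtop 682 [0.5087 0.148 ] [0.1915 0.2524] 8.7 z 0.0626
plate rib 433 [0.2913 0.5386] [0.1771 1.0186] 41.2 z 0.1983
box top 597 [ 0.6112 -0.164 ] [0.1345 0.2399] 86.3 z 0.0605
box bar 114 [0.2437 0.3518] [0.0603 1.2437] 31.9 z 0.1941
box knob 241 [0.242  0.3539] [0.0645 1.238 ] 31.7 z 0.1096
cup cup 507 [0.357  0.4304] [0.0715 1.2731] 44.0 z 0.0662
bottle bottle 1325 [0.197  0.6698] [0.0662 0.7243] 52.6 z 0.0913
```

```bash
cat >> h.py <<'E'
def big(m,it=0):
    n,l,st,c=cv2.connectedComponentsWithStats(m.astype(np.uint8)); i=1+np.argmax(st[1:,4]); return l==i
def rect(P,m):
    q=P[big(m)]; r=cv2.minAreaRect(q[:,:2].astype(np.float32)); return len(q),np.round(r[0],4),np.round(r[1],4),round(r[2],1),'med',np.round(np.median(q,0),4)
E
python3 - <<'E'
from h import *
for n,bx in (('s0',dict(plate=(255,205,390,300),box=(230,180,290,225),cup=(220,225,250,265),bottle=(395,255,428,310),spat=(203,160,245,187))),('d0',dict(plate=(180,210,315,295),box=(275,170,335,215),cup=(217,178,242,210),bottle=(168,275,206,335)))):
    s=load(n);P=cloud(s);h=cv2.cvtColor(s['im'],cv2.COLOR_RGB2HSV);print(n)
    for k,(a,b,c,d) in bx.items():
        B=np.zeros(s['d'].shape,bool);B[b:d,a:c]=1;B&=s['d']>0; z=P[...,2]
        L={'plate':dict(plate=(abs(z-.012)<.004)&(h[...,1]<50),bar=(abs(z-.065)<.003),mould=(abs(z-.062)<.003)&(h[...,1]>40)&(h[...,2]>90),rib=(z>.075)&(z<.11)),'box':dict(top=abs(z-.06)<.004,knob=(z>.09)&(z<.13)),'spat':dict(s=(z>.004)&(z<.05))}.get(k,dict(o=(z>.02)&(z<.17)))
        for t,m in L.items(): print(k,t,*rect(P,m&B))
E
```

```text
s0
plate plate 3271 [0.5425 0.1609] [0.2733 0.3026] 8.6 med [0.5895 0.2151 0.0126]
plate bar 510 [0.4319 0.1441] [0.0465 0.2644] 7.7 med [0.4322 0.1591 0.0651]
plate mould 316 [0.5535 0.1346] [0.1147 0.0918] 13.1 med [0.5767 0.1487 0.0624]
plate rib 188 [0.5542 0.1339] [0.0238 0.0723] 13.8 med [0.5571 0.1378 0.0919]
box top 522 [ 0.5612 -0.162 ] [0.1335 0.1429] 85.1 med [ 0.5839 -0.1392  0.0608]
box knob 100 [ 0.5625 -0.1619] [0.0716 0.0253] 70.2 med [ 0.5684 -0.1494  0.1135]
cup o 627 [7.673e-01 2.000e-04] [0.0771 0.0741] 21.8 med [0.771  0.0087 0.0672]
bottle o 906 [0.4819 0.4635] [0.053  0.0662] 28.1 med [0.4893 0.4688 0.0901]
spat s 95 [ 0.4743 -0.4788] [0.1245 0.042 ] 26.7 med [ 0.4696 -0.4807  0.015 ]
d0
plate plate 3262 [0.5422 0.1612] [0.272  0.3058] 8.7 med [0.5477 0.2361 0.0122]
plate bar 800 [0.4332 0.1478] [0.0417 0.2673] 8.7 med [0.4297 0.164  0.0649]
plate mould 457 [0.5523 0.1361] [0.1086 0.093 ] 13.6 med [0.5371 0.1432 0.0621]
plate rib 176 [0.554  0.1355] [0.0193 0.075 ] 12.7 med [0.5499 0.1431 0.0936]
box top 569 [ 0.5617 -0.1609] [0.1345 0.1408] 86.3 med [ 0.5381 -0.137   0.0608]
box knob 169 [ 0.5604 -0.1585] [0.066  0.0234] 56.5 med [ 0.5584 -0.1543  0.108 ]
cup o 505 [0.7698 0.0026] [0.0761 0.0765] 16.8 med [0.7582 0.0132 0.0675]
bottle o 1317 [0.4635 0.4645] [0.0662 0.0505] 61.2 med [0.4556 0.4716 0.0918]
```

apply_moves(motion=[{"jaw":1,"xyz":[46,-39,0],"twist":0.17},{"jaw":1,"xyz":[92,-77,0],"twist":0.34},{"jaw":1,"xyz":[138,-116,0],"twist":0.51},{"jaw":1,"xyz":[184,-154,0],"twist":0.68},{"jaw":1,"xyz":[230,-193,0],"twist":0.85}])

```text
time: 0.72
ee_pos: [0.3382, -0.2604, 0.2482]
tcp_rot: [-180.0, -0.0, -25.8]
wrist_force: [1.2, -1.1, -0.1]
opening: 0.0852
grasp_force: 0.0
```

```bash
cat > to.py <<'E'
# target x y z(mm) yaw(deg) -> tool-frame shift and twist from measured pose
import sys,numpy as np
from workcell import sensors
o=sensors.get_obs();x,y,z,yaw=map(float,sys.argv[1:5]);p=np.array(o['ee_pos'])*1000;t=np.radians(o['tcp_rot'][2])
d=np.array([x,y,z])-p;tw=-((yaw-np.degrees(t)+180)%360-180)
print('t',round(float(o['time']),2),'p',p.round(1),'rot',np.round(o['tcp_rot'],1),'q',np.round(o['q'],1),'F',np.round(o['wrist_force'],1),'op',round(float(o['opening']),4),'gf',round(float(o['grasp_force']),1))
print('shift',[round(np.cos(t)*d[0]+np.sin(t)*d[1],1),round(np.sin(t)*d[0]-np.cos(t)*d[1],1),round(-d[2],1)],'twist',round(np.radians(tw),3))
E
python3 to.py 554 135 250 -76.7
```

```text
t 0.72 p [ 338.2 -260.4  248.2] rot [-180.    -0.   -25.8] q [-37.6 -11.7  -5.9  95.9   0.  168.3] F [ 1.2 -1.1 -0.1] op 0.0852 gf 0.0
shift [np.float64(21.8), np.float64(-449.9), np.float64(-1.8)] twist 0.888
```

apply_moves(motion=[{"jaw":1,"xyz":[2,-58,0],"twist":-0.18},{"jaw":1,"xyz":[5,-116,0],"twist":-0.36},{"jaw":1,"xyz":[8,-174,0],"twist":-0.54},{"jaw":1,"xyz":[11,-232,0],"twist":-0.72},{"jaw":1,"xyz":[14,-290,0],"twist":-0.9}])

```text
time: 1.35
ee_pos: [0.4759, -0.0046, 0.2482]
tcp_rot: [180.0, 0.0, 26.4]
wrist_force: [0.5, -0.4, 0.3]
opening: 0.0859
grasp_force: 0.0
```

apply_moves(motion=[{"jaw":1,"xyz":[0,0,0],"twist":-0.18},{"jaw":1,"xyz":[0,0,0],"twist":-0.36},{"jaw":1,"xyz":[0,0,0],"twist":-0.54},{"jaw":1,"xyz":[0,0,0],"twist":-0.72},{"jaw":1,"xyz":[0,0,0],"twist":-0.9}])

```text
time: 1.98
ee_pos: [0.4753, -0.0065, 0.248]
tcp_rot: [-180.0, 0.0, 77.9]
wrist_force: [-0.6, -0.9, 0.5]
opening: 0.0854
grasp_force: 0.0
```

apply_moves(motion=[{"jaw":1,"xyz":[0,0,0],"twist":-0.18},{"jaw":1,"xyz":[0,0,0],"twist":-0.36},{"jaw":1,"xyz":[0,0,0],"twist":-0.54},{"jaw":1,"xyz":[0,0,0],"twist":-0.72},{"jaw":1,"xyz":[0,0,0],"twist":-0.9}])

```text
time: 2.6
ee_pos: [0.4753, -0.0065, 0.248]
tcp_rot: [-180.0, -0.0, 129.5]
wrist_force: [-0.1, -0.4, -1.0]
opening: 0.0854
grasp_force: 0.0
```

```bash
python3 to.py 535 135 250 -76.7; python3 -c "
from h import *
snap('wrist','w0');s=load('w0');print(ray(s,[280,210]))"
```

```text
t 2.6 p [475.3  -6.5 248. ] rot [-180.    -0.   129.5] q [-0.8 -5.2 -0.1 95.1  0.  49.7] F [-0.1 -0.4 -1. ] op 0.0854 gf 0.0
shift [np.float64(71.2), np.float64(136.1), np.float64(-2.0)] twist -2.685
(array([0.42393287, 0.05552761, 0.37424368]), array([[ 0.20132638, -0.24826347, -0.94758051]]))
```

apply_moves(motion=[{"jaw":1,"xyz":[15,38,0],"twist":-0.18},{"jaw":1,"xyz":[30,76,0],"twist":-0.36},{"jaw":1,"xyz":[45,114,0],"twist":-0.54},{"jaw":1,"xyz":[59,151,0],"twist":-0.72},{"jaw":1,"xyz":[59,151,0],"twist":-0.9}])

```text
time: 3.28
ee_pos: [0.5559, 0.1367, 0.2469]
tcp_rot: [-180.0, -0.1, -179.0]
wrist_force: [1.1, -0.7, 0.6]
opening: 0.0857
grasp_force: 0.0
```

apply_moves(motion=[{"jaw":1,"xyz":[0,0,0],"twist":-0.18},{"jaw":1,"xyz":[0,0,0],"twist":-0.36},{"jaw":1,"xyz":[0,0,0],"twist":-0.54},{"jaw":1,"xyz":[0,0,0],"twist":-0.72},{"jaw":1,"xyz":[0,0,0],"twist":-0.9}])

```text
time: 3.9
ee_pos: [0.5552, 0.1346, 0.2479]
tcp_rot: [180.0, -0.0, -127.6]
wrist_force: [0.4, 0.0, -0.7]
opening: 0.0854
grasp_force: 0.0
```

apply_moves(motion=[{"jaw":1,"xyz":[0,0,0],"twist":-0.18},{"jaw":1,"xyz":[0,0,0],"twist":-0.36},{"jaw":1,"xyz":[0,0,0],"twist":-0.54},{"jaw":1,"xyz":[0,0,0],"twist":-0.72},{"jaw":1,"xyz":[0,0,0],"twist":-0.885}])

```text
time: 4.53
ee_pos: [0.5552, 0.1346, 0.2479]
tcp_rot: [180.0, 0.0, -76.9]
wrist_force: [0.9, -0.2, 0.2]
opening: 0.0852
grasp_force: 0.0
```

```bash
python3 to.py 554 135 250 -76.7; python3 -c "
from h import *
snap('wrist','w1')"
```

```text
t 4.53 p [555.2 134.6 247.9] rot [180.    0.  -76.9] q [ 13.6   8.   13.3  95.4   0.  -89.5] F [ 0.9 -0.2  0.2] op 0.0852 gf 0.0
shift [np.float64(-0.7), np.float64(1.1), np.float64(-2.1)] twist -0.003
```

View pics/w1.png

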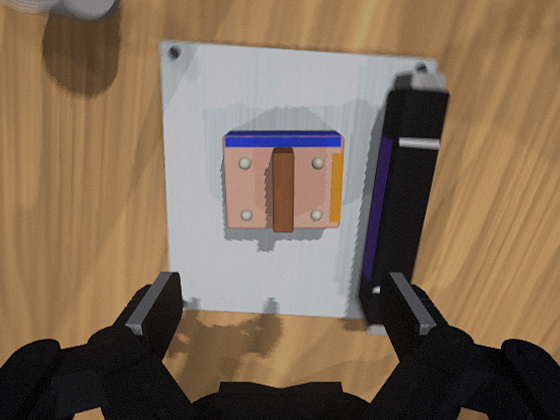

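The wrist view shows the mould with its blue edge at (283,138), amber edge at (336,187) and rib at (283,190). The lamp bar with its white window line is at (405,145), so the choice of mould is confirmed.

Run:
```python
from h import *
s=load('w1');P=cloud(s);h=cv2.cvtColor(s['im'],cv2.COLOR_RGB2HSV);H,S,V=[h[...,i].astype(int) for i in range(3)]
z=P[...,2];B=np.zeros(z.shape,bool);B[:330,150:460]=1;B&=s['d']>0
def R(m,zz):
    m=big(m); c=max(cv2.findContours(m.astype(np.uint8),0,cv2.CHAIN_APPROX_NONE)[0],key=len)[:,0]
    r=cv2.minAreaRect(onplane(s,c,zz)[:,:2].astype(np.float32));return np.round(r[0],4),np.round(r[1],4),round(r[2],2),'zdepth',np.median(z[m]).round(4)
B2=B.copy();B2[:,355:]=0;B2[:110]=0;B2[245:]=0;B2[:,:210]=0
print('rib',R(B2&(z>.085),.096))
print('mould',R(B2&(z>.05),.062), R(B2&(abs(z-.062)<.006),.062))
print('blue',R(B2&(H>105)&(H<130)&(S>150),.062)); print('amber',R(B2&(H>12)&(H<25)&(S>190)&(z<.08),.062))
B3=B.copy();B3[:,:355]=0;print('bar',R(B3&(abs(z-.065)<.008),.065))
print('barx depth',rect(P,B3&(abs(z-.065)<.004)));print('plate',rect(P,B&(abs(z-.012)<.004)&(S<60)))
c,l=None,None
m=B3&(V>150)&(S<60)&(abs(z-.065)<.008);n,l,st,c=cv2.connectedComponentsWithStats(m.astype(np.uint8));print([(onplane(s,c[i],.065).round(4),st[i,4]) for i in range(1,n) if st[i,4]>15])
```

```text
rib (array([0.5522, 0.1331]), array([0.0175, 0.0707]), 12.64, 'zdepth', np.float64(0.0966))
mould (array([0.5517, 0.1349]), array([0.1099, 0.095 ]), 12.25, 'zdepth', np.float64(0.0631)) (array([0.552 , 0.1334]), array([0.1099, 0.0905]), 12.25, 'zdepth', np.float64(0.0629))
blue (array([0.5614, 0.0957]), array([0.1034, 0.008 ]), 13.01, 'zdepth', np.float64(0.0636))
amber (array([0.5028, 0.1266]), array([0.0092, 0.064 ]), 13.02, 'zdepth', np.float64(0.0636))
bar (array([0.4337, 0.1401]), array([0.0423, 0.2565]), 8.5, 'zdepth', np.float64(0.0657))
barx depth (9265, array([0.432, 0.141]), array([0.0406, 0.2591]), 8.3, 'med', array([0.438 , 0.1041, 0.0657]))
plate (43814, array([0.54  , 0.1612]), array([0.2695, 0.2998]), 8.5, 'med', array([0.5705, 0.1265, 0.0128]))
[(array([[0.4625, 0.0198, 0.065 ]]), np.int32(21)), (array([[0.4435, 0.0691, 0.065 ]]), np.int32(155)), (array([[0.4325, 0.2203, 0.065 ]]), np.int32(17))]
```

apply_moves(motion=[{"jaw":1,"xyz":[1,3.5,45],"twist":0.01},{"jaw":1,"xyz":[1,3.5,95],"twist":0.01},{"jaw":1,"xyz":[1,3.5,135],"twist":0.01},{"jaw":1,"xyz":[1,3.5,155],"twist":0.01},{"jaw":1,"xyz":[1,3.5,161],"twist":0.01}])

```text
time: 5.2
ee_pos: [0.5512, 0.1326, 0.0857]
tcp_rot: [179.8, -0.0, -77.8]
wrist_force: [0.4, -1.1, -0.4]
opening: 0.085
grasp_force: 0.0
```

apply_moves(motion=[{"jaw":0,"xyz":[0,0,0],"twist":0},{"jaw":-0.5,"xyz":[0,0,0],"twist":0},{"jaw":-1,"xyz":[0,0,0],"twist":0},{"jaw":-1,"xyz":[0,0,0],"twist":0},{"jaw":-1,"xyz":[0,0,0],"twist":0}], grip_force=50)

```text
time: 5.82
ee_pos: [0.5525, 0.1329, 0.088]
tcp_rot: [-179.9, 0.0, -77.6]
wrist_force: [-0.6, 0.5, 4.4]
opening: 0.0169
grasp_force: 53.4
```

```bash
python3 to.py 552 133 87 -77.5
```

```text
t 5.83 p [552.5 132.9  88. ] rot [-179.9    0.   -77.6] q [ 13.5   7.3  -5.1  77.5   0.  -88.9] F [-0.6  0.5  4.4] op 0.0169 gf 53.4
shift [np.float64(-0.2), np.float64(0.5), np.float64(1.0)] twist -0.002
```

apply_moves(motion=[{"jaw":-1,"xyz":[0,0,-12],"twist":0},{"jaw":-1,"xyz":[0,0,-12],"twist":0.16},{"jaw":-1,"xyz":[0,0,-12],"twist":0.32},{"jaw":-1,"xyz":[0,0,-12],"twist":0.48},{"jaw":-1,"xyz":[0,0,-12],"twist":0.64}])

```text
time: 6.45
ee_pos: [0.5516, 0.1327, 0.0991]
tcp_rot: [179.9, -0.1, -114.6]
wrist_force: [0.4, 0.0, -5.9]
opening: 0.0175
grasp_force: 52.1
```

apply_moves(motion=[{"jaw":-1,"xyz":[0,0,0],"twist":0.16},{"jaw":-1,"xyz":[0,0,0],"twist":0.32},{"jaw":-1,"xyz":[0,0,0],"twist":0.48},{"jaw":-1,"xyz":[0,0,0],"twist":0.64},{"jaw":-1,"xyz":[0,0,0],"twist":0.8}])

```text
time: 7.08
ee_pos: [0.5516, 0.1327, 0.0991]
tcp_rot: [180.0, -0.1, -160.4]
wrist_force: [-0.3, -0.0, -5.0]
opening: 0.0167
grasp_force: 52.1
```

apply_moves(motion=[{"jaw":-1,"xyz":[0,0,0],"twist":0.1},{"jaw":-1,"xyz":[0,0,0],"twist":0.2},{"jaw":-1,"xyz":[0,0,0],"twist":0.2}])

```text
time: 7.45
ee_pos: [0.5517, 0.1327, 0.0991]
tcp_rot: [-180.0, -0.1, -171.5]
wrist_force: [0.4, 0.4, -5.3]
opening: 0.017
grasp_force: 52.1
```

```bash
python3 to.py 502.6 154.9 98 -171.5; python3 -c "
from h import *
snap('wrist','w2')"
```

```text
t 7.45 p [551.7 132.7  99.1] rot [-1.800e+02 -1.000e-01 -1.715e+02] q [13.5  7.1 -4.1 78.9 -0.   5. ] F [ 0.4  0.4 -5.3] op 0.017 gf 52.1
shift [np.float64(45.3), np.float64(29.2), np.float64(1.1)] twist -0.0
```

View pics/w2.png

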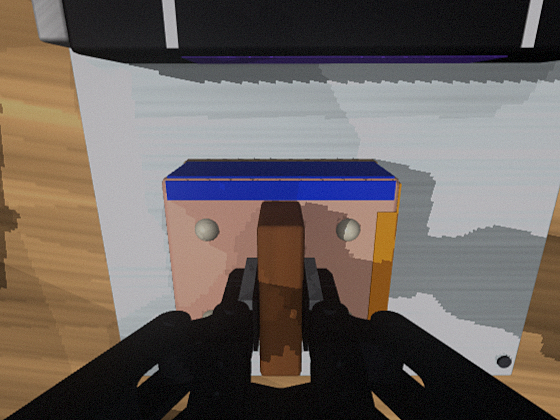

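The blue edge faces the bar, from (166,180) to (398,180). The window lines on the bar are at (170,47) and (527,47).

Run:
```python
from h import *
s=load('w2');P=cloud(s);print('z blue',P[190,280,2],'bar',P[35,280,2],'plate',P[120,280,2],'mouldtop',P[205,235])
b=onplane(s,[[165,180],[398,180]],P[190,280,2]);w=onplane(s,[[171,47],[527,47]],P[35,280,2])
print(b,w); 
e=np.array([np.cos(np.radians(8.55)),np.sin(np.radians(8.55))]);n=np.array([-e[1],e[0]])
for q in(b,w):
    d=q[1]-q[0];print(np.degrees(np.arctan2(-d[0],d[1])), q[:,:2]@e, q[:,:2]@n)
h=cv2.cvtColor(s['im'],cv2.COLOR_RGB2HSV);m=big((h[...,0]>110)&(h[...,0]<130)&(h[...,1]>200)&(h[...,2]>170));v,u=np.nonzero(m);print('bluemask',u.min(),u.max(),v.min(),v.max())
# bar top front edge
print([(u,P[60:20:-1,u,2][P[60:20:-1,u,2]>.055][:1], 60-np.argmax(P[60:20:-1,u,2]>.055)) for u in (200,280,400,500)])
```

```text
z blue 0.07370906218062995 bar 0.06619054550021589 plate 0.01308427453930966 mouldtop [0.52373538 0.10728534 0.07221504]
[[0.51602351 0.07483048 0.07370906]
 [0.50066643 0.17914611 0.07370906]] [[0.45988268 0.07258353 0.06619055]
 [0.43795519 0.2215274  0.06619055]]
8.374782745304708 [0.52141391 0.52173636] [-0.00271961  0.10271987]
8.37491496353603 [0.46556295 0.466023  ] [0.003405   0.15395359]
bluemask 297 394 182 199
[(200, array([0.05832764]), np.int64(55)), (280, array([0.05509453]), np.int64(56)), (400, array([0.05698798]), np.int64(55)), (500, array([0.05589116]), np.int64(55))]
```

apply_moves(motion=[{"jaw":-1,"xyz":[15,10,0],"twist":0},{"jaw":-1,"xyz":[30,20,0],"twist":0},{"jaw":-1,"xyz":[45,29,0],"twist":0},{"jaw":-1,"xyz":[45,29,6],"twist":0},{"jaw":-1,"xyz":[45,29,11],"twist":0}])

```text
time: 8.12
ee_pos: [0.5033, 0.1551, 0.0881]
tcp_rot: [-180.0, 0.0, -171.5]
wrist_force: [0.8, 0.2, -4.1]
opening: 0.0171
grasp_force: 52.2
```

apply_moves(motion=[{"jaw":-1,"xyz":[0,0,0.5],"twist":0},{"jaw":-1,"xyz":[2,0,0.5],"twist":0},{"jaw":-1,"xyz":[4,0,0.5],"twist":0},{"jaw":-1,"xyz":[5,0,0.5],"twist":0},{"jaw":-1,"xyz":[5,0,0.5],"twist":0}])

```text
time: 8.75
ee_pos: [0.4986, 0.1541, 0.088]
tcp_rot: [-180.0, 0.0, -171.6]
wrist_force: [1.7, -0.5, 0.3]
opening: 0.017
grasp_force: 52.9
```

```bash
python3 to.py 496.7 154 88 -171.5
```

```text
t 8.75 p [498.6 154.1  88. ] rot [-180.     0.  -171.6] q [ 17.2   1.1 -11.7  77.2  -0.    8.7] F [ 1.7 -0.5  0.3] op 0.017 gf 52.9
shift [np.float64(1.8), np.float64(0.2), np.float64(0.0)] twist -0.001
```

Resting on the plate, no contact with the bar yet. I'll push 1 mm at a time.

apply_moves(motion=[{"jaw":-1,"xyz":[1,0,0],"twist":0},{"jaw":-1,"xyz":[1,0,0],"twist":0},{"jaw":-1,"xyz":[2,0,0],"twist":0},{"jaw":-1,"xyz":[2,0,0],"twist":0}])

```text
time: 9.25
ee_pos: [0.4965, 0.1539, 0.088]
tcp_rot: [180.0, 0.0, -171.6]
wrist_force: [3.0, 0.6, 2.0]
opening: 0.0171
grasp_force: 53.1
```

apply_moves(motion=[{"jaw":-1,"xyz":[0.7,0,0],"twist":0},{"jaw":-1,"xyz":[1.5,0,0],"twist":0},{"jaw":-1,"xyz":[1.5,0,0],"twist":0}])

```text
time: 9.62
ee_pos: [0.4952, 0.1538, 0.0881]
tcp_rot: [180.0, 0.1, -171.5]
wrist_force: [5.3, 0.4, 2.1]
opening: 0.017
grasp_force: 53.1
```

apply_moves(motion=[{"jaw":-1,"xyz":[0.7,0,0],"twist":0},{"jaw":-1,"xyz":[1.5,0,0],"twist":0},{"jaw":-1,"xyz":[1.5,0,0],"twist":0}])

```text
time: 10.0
ee_pos: [0.4949, 0.1538, 0.0883]
tcp_rot: [180.0, 0.2, -171.5]
wrist_force: [11.1, 2.2, -1.1]
opening: 0.0171
grasp_force: 52.6
```

```bash
python3 - <<'E'
from h import *
snap('wrist','w3');s=load('w3');cv2.imwrite('pics/w3c.png',cv2.resize(s['im'][:260,:,::-1],None,fx=1.4,fy=1.4))
E
python3 to.py 496.7 154 88 -171.5
```

```text
t 10.05 p [495.  153.8  88.3] rot [ 180.     0.2 -171.5] q [ 17.3   0.4 -12.4  77.   -0.    8.8] F [11.   2.5 -0.3] op 0.0169 gf 52.6
shift [np.float64(-1.7), np.float64(-0.1), np.float64(0.3)] twist -0.001
```

View pics/w3c.png

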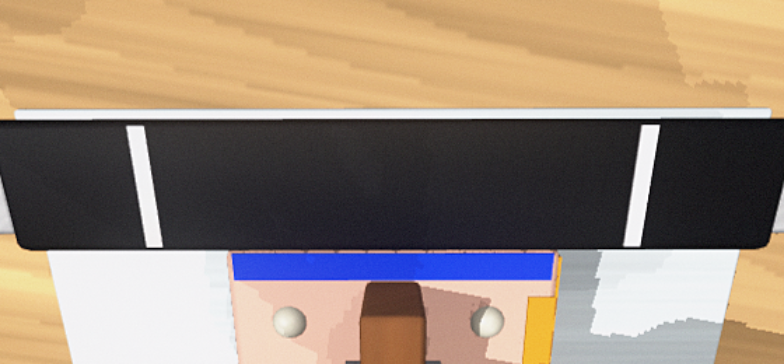

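Flush at 11 N contact. The blue edge (231 to 555) is centred between the window lines (153 and 633). Next I relax the push and release.

apply_moves(motion=[{"jaw":-1,"xyz":[-1,0,0],"twist":0},{"jaw":-0.3,"xyz":[-1,0,0],"twist":0},{"jaw":0.2,"xyz":[-1,0,0],"twist":0},{"jaw":0.2,"xyz":[-1,0,0],"twist":0},{"jaw":0.2,"xyz":[-1,0,0],"twist":0}])

```text
time: 10.68
ee_pos: [0.4942, 0.1535, 0.0877]
tcp_rot: [-180.0, -0.0, -171.6]
wrist_force: [0.3, 0.2, 0.3]
opening: 0.0516
grasp_force: 0.0
```

apply_moves(motion=[{"jaw":0.2,"xyz":[0,0,-15],"twist":0},{"jaw":0.2,"xyz":[0,0,-45],"twist":0},{"jaw":0.2,"xyz":[0,0,-95],"twist":0},{"jaw":0.2,"xyz":[0,0,-145],"twist":0},{"jaw":0.2,"xyz":[0,0,-160],"twist":0}])

```text
time: 11.3
ee_pos: [0.4952, 0.1538, 0.2523]
tcp_rot: [180.0, 0.3, -171.5]
wrist_force: [0.9, -0.4, -0.4]
opening: 0.0514
grasp_force: 0.0
```

```bash
python3 to.py 561 -161 248 -115.3;  python3 - <<'E'
from h import *
snap('wrist','w4');s=load('w4');P=cloud(s);h=cv2.cvtColor(s['im'],cv2.COLOR_RGB2HSV);z=P[...,2]
m=(h[...,0]>110)&(h[...,0]<130)&(h[...,1]>180)&(h[...,2]>120)&(z>.05)
print('blue',rect(P,m));print('mould top',rect(P,(abs(z-.062)<.004)&(h[...,2]>100)&((h[...,1]>60))));print('bar',rect(P,(abs(z-.065)<.005)&(h[...,2]<80)))
E
```

```text
t 11.3 p [495.2 153.8 252.3] rot [ 180.     0.3 -171.5] q [17.3  0.4  5.8 95.1 -0.   8.8] F [ 0.9 -0.4 -0.4] op 0.0514 gf 0.0
shift [np.float64(-18.9), np.float64(-321.1), np.float64(4.3)] twist -0.982
blue (1026, array([0.4374, 0.1452]), array([0.0458, 0.1035]), 8.4, 'med', array([0.4563, 0.1477, 0.0635]))
mould top (8413, array([0.4946, 0.1544]), array([0.0892, 0.1109]), 8.6, 'med', array([0.4906, 0.1495, 0.0628]))
bar (11903, array([0.4316, 0.1446]), array([0.0394, 0.2422]), 8.3, 'med', array([0.4306, 0.1444, 0.0657]))
```

The mould is flush (gap about 0, yaw matches) and let go. Now the knob.

apply_moves(motion=[{"jaw":0.2,"xyz":[-3,-60,0],"twist":-0.17},{"jaw":0.2,"xyz":[-7,-120,0],"twist":-0.33},{"jaw":0.2,"xyz":[-11,-180,0],"twist":-0.5},{"jaw":0.2,"xyz":[-15,-240,0],"twist":-0.66},{"jaw":0.2,"xyz":[-17,-290,0],"twist":-0.82}])

```text
time: 11.98
ee_pos: [0.5536, -0.1329, 0.2467]
tcp_rot: [179.9, -0.0, -124.3]
wrist_force: [0.5, 0.4, 0.3]
opening: 0.0511
grasp_force: 0.0
```

apply_moves(motion=[{"jaw":0.2,"xyz":[-5,-31,0],"twist":-0.16},{"jaw":0.2,"xyz":[-5,-31,0],"twist":-0.16},{"jaw":0.2,"xyz":[-5,-31,0],"twist":-0.16}])

```text
time: 12.35
ee_pos: [0.5817, -0.1438, 0.247]
tcp_rot: [179.9, -0.0, -115.5]
wrist_force: [0.5, -0.5, 0.0]
opening: 0.0514
grasp_force: 0.0
```

```bash
python3 to.py 561 -161 248 -115.3;  python3 -c "
from h import *
snap('wrist','k0')"
```

```text
t 12.35 p [ 581.7 -143.8  247. ] rot [ 179.9   -0.  -115.5] q [-13.9  12.   17.8  95.9   0.  -78.4] F [ 0.5 -0.5  0. ] op 0.0514 gf 0.0
shift [np.float64(24.4), np.float64(11.2), np.float64(-1.0)] twist -0.004
```

View pics/k0.png

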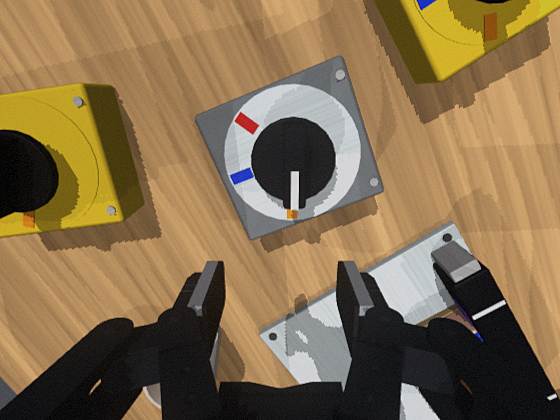

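The grey box has its pointer at the amber mark (293,213). Blue is at (241,176) and red at (246,122). Amber to blue runs clockwise in this view, as described.

Run:
```python
from h import *
s=load('k0');P=cloud(s);h=cv2.cvtColor(s['im'],cv2.COLOR_RGB2HSV);z=P[...,2];H,S,V=[h[...,i].astype(int) for i in range(3)]
B=np.zeros(z.shape,bool);B[50:250,190:390]=1;B&=s['d']>0
def cont(m): return max(cv2.findContours(big(m).astype(np.uint8),0,cv2.CHAIN_APPROX_NONE)[0],key=len)[:,0]
m=B&(z>.108);print('bar',m.sum(),np.median(z[big(m)]),cv2.minAreaRect(onplane(s,cont(m),np.median(z[big(m)]))[:,:2].astype(np.float32)))
m=B&(z>.078);print('skirt z',np.median(z[B&(z>.078)&(z<.095)]),cv2.minEnclosingCircle(onplane(s,cont(m),.086)[:,:2].astype(np.float32)))
m=B&(abs(z-.06)<.005);print('box',rect(P,m))
m=B&(V>150)&(S<50)&(z>.095);print('pointer',rect(P,m))
for n,m in(('blue',(H>105)&(H<130)&(S>150)),('red',((H<8)|(H>172))&(S>150)),('amber',(H>10)&(H<25)&(S>160)&(z>.05))): print(n,rect(P,m&B))
```

```text
bar 2008 0.11661630579935375 ((0.5595213174819946, -0.16303732991218567), (0.06679271161556244, 0.017597323283553123), 64.52210998535156)
skirt z 0.08669577334119377 ((0.5608059167861938, -0.15914498269557953), 0.03999760001897812)
box (15585, array([ 0.5597, -0.1627]), array([0.13  , 0.1404]), 85.8, 'med', array([ 0.5503, -0.1799,  0.0613]))
pointer (310, array([ 0.5672, -0.1467]), array([0.032 , 0.0056]), 65.4, 'med', array([ 0.5668, -0.1477,  0.1174]))
blue (212, array([ 0.6095, -0.1669]), array([0.0093, 0.0197]), 84.7, 'med', array([ 0.6096, -0.167 ,  0.0628]))
red (239, array([ 0.5836, -0.2071]), array([0.0094, 0.0191]), 29.3, 'med', array([ 0.5837, -0.2071,  0.0627]))
amber (80, array([ 0.5795, -0.1225]), array([0.0274, 0.0088]), 67.1, 'med', array([ 0.5836, -0.1134,  0.0629]))
```

apply_moves(motion=[{"jaw":0.2,"xyz":[27,11.6,0],"twist":0},{"jaw":0.2,"xyz":[27,11.6,50],"twist":0},{"jaw":0.2,"xyz":[27,11.6,100],"twist":0},{"jaw":0.2,"xyz":[27,11.6,130],"twist":0},{"jaw":0.2,"xyz":[27,11.6,139],"twist":0}])

```text
time: 13.02
ee_pos: [0.5588, -0.1626, 0.1073]
tcp_rot: [179.9, -0.0, -115.4]
wrist_force: [0.4, 0.4, 1.2]
opening: 0.0513
grasp_force: 0.0
```

apply_moves(motion=[{"jaw":0.2,"xyz":[0,0,0],"twist":0},{"jaw":-0.4,"xyz":[0,0,0],"twist":0},{"jaw":-1,"xyz":[0,0,0],"twist":0},{"jaw":-1,"xyz":[0,0,0],"twist":0},{"jaw":-1,"xyz":[0,0,0],"twist":0}], grip_force=70)

```text
time: 13.65
ee_pos: [0.5604, -0.1636, 0.1096]
tcp_rot: [-180.0, 0.0, -115.4]
wrist_force: [-3.3, 2.2, 5.3]
opening: 0.0165
grasp_force: 71.0
```

```bash
python3 to.py 559.7 -163 108 -115.4
```

```text
t 13.65 p [ 560.4 -163.6  109.6] rot [-180.     0.  -115.4] q [-16.3   9.   -0.8  80.1   0.  -80.9] F [-3.3  2.2  5.3] op 0.0165 gf 71.0
shift [np.float64(-0.2), np.float64(0.9), np.float64(1.6)] twist 0.0
```

apply_moves(motion=[{"jaw":-1,"xyz":[0,0,4],"twist":0},{"jaw":-1,"xyz":[0,0,8],"twist":0},{"jaw":-1,"xyz":[0,0,12],"twist":0},{"jaw":-1,"xyz":[0,0,14],"twist":0},{"jaw":-1,"xyz":[0,0,14],"twist":0}])

```text
time: 14.28
ee_pos: [0.5605, -0.1636, 0.0965]
tcp_rot: [-179.9, 0.0, -115.4]
wrist_force: [-4.4, 3.1, 12.4]
opening: 0.0165
grasp_force: 71.9
```

```bash
python3 - <<'E'
from h import *
snap('wrist','k1');s=load('k1');P=cloud(s);z=P[...,2];h=cv2.cvtColor(s['im'],cv2.COLOR_RGB2HSV)
m=(h[...,2]>150)&(h[...,1]<50)&(z>.09)&(z<.13)&(s['d']>0)
print('pointer',rect(P,m))
E
python3 to.py 560.4 -163.6 96 -115.4
```

```text
pointer (848, array([ 0.5672, -0.1476]), array([0.0311, 0.0058]), 64.9, 'med', array([ 0.5666, -0.1488,  0.1033]))
t 14.32 p [ 560.4 -163.6   96.5] rot [-179.9    0.  -115.4] q [-16.3   9.2  -2.   78.6   0.  -80.9] F [-5.2  2.5 11.2] op 0.0168 gf 71.9
shift [np.float64(-0.0), np.float64(0.0), np.float64(0.5)] twist -0.0
```

Pointer top fell from 0.117 to 0.103 m, so the knob is pressed about 14 mm. Now the clockwise turn.

apply_moves(motion=[{"jaw":-1,"xyz":[0,0,0],"twist":0.08},{"jaw":-1,"xyz":[0,0,0],"twist":0.22},{"jaw":-1,"xyz":[0,0,0],"twist":0.36},{"jaw":-1,"xyz":[0,0,0],"twist":0.5},{"jaw":-1,"xyz":[0,0,0],"twist":0.64}])

```text
time: 14.95
ee_pos: [0.5603, -0.1636, 0.0965]
tcp_rot: [-180.0, 0.1, -152.3]
wrist_force: [-4.9, 2.7, 12.4]
opening: 0.0165
grasp_force: 72.0
```

apply_moves(motion=[{"jaw":-1,"xyz":[0,0,0],"twist":0.14},{"jaw":-1,"xyz":[0,0,0],"twist":0.28},{"jaw":-1,"xyz":[0,0,0],"twist":0.42},{"jaw":-1,"xyz":[0,0,0],"twist":0.56},{"jaw":-1,"xyz":[0,0,0],"twist":0.56}])

```text
time: 15.58
ee_pos: [0.5602, -0.1636, 0.0965]
tcp_rot: [180.0, 0.1, 175.7]
wrist_force: [-5.9, 4.4, 12.6]
opening: 0.0165
grasp_force: 72.0
```

```bash
python3 - <<'E'
from h import *
snap('wrist','k2');s=load('k2');P=cloud(s);z=P[...,2];h=cv2.cvtColor(s['im'],cv2.COLOR_RGB2HSV)
m=(h[...,2]>150)&(h[...,1]<50)&(z>.09)&(z<.13)&(s['d']>0)
print('pointer',rect(P,m))
cv2.imwrite('pics/k2.png',s['im'][...,::-1])
E
python3 to.py 560.4 -163.6 96 175.7
```

```text
pointer (797, array([ 0.5769, -0.1645]), array([0.0061, 0.0305]), 85.3, 'med', array([ 0.5772, -0.1645,  0.1033]))
t 15.62 p [ 560.2 -163.6   96.5] rot [1.800e+02 1.000e-01 1.758e+02] q [-16.3   9.2  -2.   78.7   0.  -12.1] F [-5.2  2.7 11.6] op 0.0167 gf 72.0
shift [np.float64(-0.2), np.float64(-0.0), np.float64(0.5)] twist 0.002
```

View pics/k2.png

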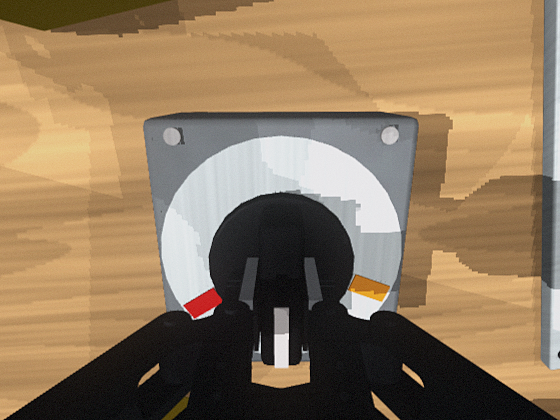

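The pointer now lies along -4.7°, on the blue mark and midway between red (202,303) and amber (370,287). I'll raise it while still gripping, then let go.

apply_moves(motion=[{"jaw":-1,"xyz":[0,0,-5],"twist":0},{"jaw":-1,"xyz":[0,0,-10],"twist":0},{"jaw":-1,"xyz":[0,0,-14],"twist":0},{"jaw":-1,"xyz":[0,0,-14],"twist":0}])

```text
time: 16.12
ee_pos: [0.5602, -0.1636, 0.1094]
tcp_rot: [180.0, 0.0, 175.8]
wrist_force: [-4.7, 3.8, 8.4]
opening: 0.0168
grasp_force: 71.2
```

apply_moves(motion=[{"jaw":-0.3,"xyz":[0,0,0],"twist":0},{"jaw":0.2,"xyz":[0,0,0],"twist":0},{"jaw":0.2,"xyz":[0,0,0],"twist":0},{"jaw":0.2,"xyz":[0,0,0],"twist":0}])

```text
time: 16.62
ee_pos: [0.5602, -0.1637, 0.1087]
tcp_rot: [180.0, -0.0, 175.8]
wrist_force: [-1.2, 0.2, -0.0]
opening: 0.0513
grasp_force: 0.0
```

apply_moves(motion=[{"jaw":0.2,"xyz":[0,0,-20],"twist":0},{"jaw":0.2,"xyz":[0,0,-60],"twist":0},{"jaw":0.2,"xyz":[0,0,-110],"twist":0},{"jaw":0.2,"xyz":[0,0,-140],"twist":0},{"jaw":0.2,"xyz":[0,0,-140],"twist":0}])

```text
time: 17.25
ee_pos: [0.561, -0.1639, 0.2515]
tcp_rot: [-179.9, 0.3, 175.8]
wrist_force: [0.5, 0.0, -0.1]
opening: 0.0513
grasp_force: 0.0
```

```bash
python3 - <<'E'
from h import *
snap('wrist','k3');s=load('k3');P=cloud(s);z=P[...,2];h=cv2.cvtColor(s['im'],cv2.COLOR_RGB2HSV)
m=(h[...,2]>150)&(h[...,1]<50)&(z>.09)&(z<.13)&(s['d']>0)
print('pointer',rect(P,m))
snap('side','d1');s=load('d1');P=cloud(s);z=P[...,2];h=cv2.cvtColor(s['im'],cv2.COLOR_RGB2HSV);B=np.zeros(z.shape,bool);B[210:295,180:315]=1
print('mould',rect(P,B&(abs(z-.062)<.003)&(h[...,1]>40)&(h[...,2]>90)))
E
python3 to.py 560.4 -163.6 96 175.7
```

```text
pointer (274, array([ 0.5768, -0.1643]), array([0.0057, 0.0304]), 85.9, 'med', array([ 0.576 , -0.1643,  0.1165]))
mould (434, array([0.4942, 0.1565]), array([0.0898, 0.1126]), 6.8, 'med', array([0.4824, 0.1794, 0.0623]))
t 17.35 p [ 560.2 -163.7  248.3] rot [180.   -0.  175.8] q [-16.3   9.7  15.3  95.6  -0.  -12.1] F [ 0.2 -0.1 -0.8] op 0.0515 gf 0.0
shift [np.float64(-0.2), np.float64(0.1), np.float64(152.3)] twist 0.002
```

Run:
```python
from h import *
for f in('k0','k3'):
    s=load(f);P=cloud(s);z=P[...,2];r=np.hypot(P[...,0]-.560,P[...,1]+.163)
    g=lambda a,b,R:np.median(z[(z>a)&(z<b)&(r<R)]).round(4)
    print(f,'bar',g(.1,.13,.04),'skirt',g(.075,.095,.034),'box',g(.05,.068,.09))
print(bot.job_done() if abs(g(.1,.13,.04)-.1166)<.001 else 'check')
```

```text
k0 bar 0.1166 skirt 0.0868 box 0.0613
k3 bar 0.1157 skirt 0.0859 box 0.0613
the job is handed in; nothing more can be done
None
```

I handed the job in at about 17 s: the mould's blue face is flush and centred on the lamp window and let go, and the knob was pressed, turned clockwise to the blue mark and released there, but it last measured about 1 mm lower than at the start (limit 2 mm).

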